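Mount the lens arm of a bench magnifier and switch it on

TASK

Set up the bench magnifier: take the lens arm out of its parking rack, slide its rod fully home into the sloping clamp barrel, with the lens lying square to the barrel, so that the flange sits against the mouth and the side spring plunger snaps into the rod's groove, and let go. Then flip the toggle switch on the magnifier's base fully over to its other side (on). Leave the dish, the dropper bottles and the tape where they are.

Things in the scene. Friction and masses are not known exactly. Their poses are not given: they have to be found in the camera images.
- lens_arm: Lens arm, 197 mm long, 0.22 kg. Origin on the rod's axis at the middle of the black grip (18 wide in y, 22 high in z, x from -36 to +36 mm); +x runs along the arm to the lens, -x to the rod's tip, z normal to the lens. White lens ring 62 mm across, 14 mm thick, centred at x = +66. At the start it lies level in the rack, z up, axis 45 mm above the bench.
- flange_face (a point): Centre of the face towards the rod tip of the steel flange (34 mm across, 6 mm thick), at x = -42 mm of the arm. At home it lies at the barrel's origin.
- rack: Grey parking rack fixed to the bench: plate 100 x 70 x 8 mm, two uprights 6 mm thick at x = +30 and -30 mm, 46 mm high, each with a notch 22 mm wide, its floor 34 mm above the bench, open at the top, in which the grip lies; 54 mm free between the uprights. Origin: centre of the underside, x along the arm.
- holder: White magnifier base fixed to the bench, plate 130 (x) x 180 (y) x 18 mm, origin at the centre of its underside. A grey column at y = -45 mm carries the clamp barrel; the toggle switch stands at x = +20, y = +55 mm.
- barrel: Aluminium barrel, 38 x 38 x 66 mm. Origin: centre of the bore's mouth, at (30,-45,105) mm of the base. +x points out of the bore along its axis, away from the robot, 35 degrees above level; y level; z upward normal. Bore 15.5 mm square, 65 deep, with an 8 mm funnel, 25.5 mm wide at the mouth. Home: the arm's x and z along the barrel's x and z, flange face at the mouth.
- plunger (a joint): Spring plunger in the barrel's -y side, 30 mm below the mouth; its ball nose reaches 3.25 mm into the bore. 0 = fully out, grows (m) as pushed back: about 0.002 on the full rod, under 0.001 in the groove. Spring 1.5 N at 0 plus 1.5 N/mm; the rod passes it with about 4 to 8 N and it rides up by itself. Black knob outside, up to 45 mm from the axis.
- switch (a joint): Red toggle lever on the base. 0 = off, leaning to the base's -x side (towards the robot); swings to the base's +x side, 1.0 rad = fully on; stays where it is left. It moves with about 1.5 N at the ball.
- switch_tip (a point): Centre of the red ball (26 mm across) at the toggle lever's end, 50 mm from its pivot (pivot axis along the base's y, 40 mm above the bench). Ball about 84 mm above the bench at both ends of its swing, 90 mm midway; it moves 48 mm along the base's x from off to on.
- petri_dish: Glass dish, 78 mm across, 15 mm high, bystander; origin centre of underside.
- dropper_bottle: Brown dropper bottle (the loose one, standing by itself to the left), 33 mm across, 79 mm high, bystander; origin centre of underside.
- tape: Roll of masking tape lying flat, 98 mm across, 25 mm high, bystander; origin centre of underside.
- rod_tip (a point): Tip of the arm's steel rod, on its axis, x = -100 mm of the arm. Rod 14 mm in diameter, 58 mm long from tip to flange; the tip tapers to 7 mm over the last 6 mm. A groove (10 mm wide at the top, sloped flanks, 3 mm deep) runs round it, centred 28 mm from the tip.

How it is judged:
By the outcome, as a careful person would: the job done as asked, in the order asked, and still so for the second after the job is handed in, with the robot touching nothing.
It also fails if it takes over 51 s, if anything falls off the work surface, if the arm or the gripper's body presses on something with over 40 N, if the wrist force passes 120 N, or if a joint passes its speed limit or range.

ROBOT

A 7-joint arm with a two-finger parallel gripper is mounted at the origin on a cart in front of the work surface, level with it; the furniture and walls round the work are solid. World frame = base frame: x ahead of the robot, y to its left, z up, the work surface at z = 0. Lengths are in m, angles in rad, forces in N, time in s.
With the tool pointing down it reaches from about 0.425 to 0.875 m from the base axis. Payload 8.4 kg.
Tool frame: the origin (TCP) lies midway between the tips of the shut fingers; the grasp point (between the pads) lies 19 mm behind it; z points along the fingers, y is the direction in which the jaws open and shut (so a half turn about z gives the same grasp; the last joint's range is limited). The gripper opens to 87 mm and grips with 3 to 60 N. Pads are 19 mm wide; open, the fingers measure 117 mm over their backs; the gripper's body (75 mm by 190 mm) begins 51 mm behind the grasp point.
Start: joints at [-1.24, 0.333, 0.04, 1.465, -0.013, 1.343, -0.059], TCP at [0.271, 0.591, 0.223] pointing down, gripper open.
Joint ranges: [-2.58, 2.58], [-0.38, 2.09], [-1.3, 1.39], [0.25, 2.4], [-1.5, 4.64], [0.08, 2.09], [-2.65, 2.65]. Speed limits (rad/s): [2.22, 2.22, 2.79, 2.79, 3.14, 3.14, 3.14].

INTERFACE

Orientations are given as a 3x3 rotation matrix whose columns are the frame's x, y, z axes.
In Python, from workcell import env, read_camera, camera_model, look_for, cut_out, spot_point gives the robot as it stands.
- The arm moves only by the tool arm_command, never from a script. Its argument "targets" is a list of rows, each a list of 7 numbers: the turn, a rotation vector about the tool's x, y, z in degrees, then the shift along the tool's x, y, z in m, then the opening, from -1 (shut) to 1 (fully open). A call has 1 to 8 rows; each row is the pose to reach, as a shift and turn from the pose commanded when the call began, along the tool's axes at that moment; what a row does not reach only later rows make up. A row lasts 1/8 s, in which the tool goes at most 62.5 mm and 10.7 degrees, less where a joint would pass 70% of its speed; a pose out of reach is approached as far as the arm can. A call with a gripper value outside its range is refused whole. The fingers move at their own pace and stop on an object; "grip_force" is the grip in N (left out, the last holds). Time passes only in rows, so rows that repeat a pose let the fingers close. It gives the time, the measured TCP pose, the force and the opening at its end, in the units of the state.
- env.read_state(): the state, without advancing time (a new reading comes with each control period).
- read_camera(name): name is "scene" or "top" or "wrist"; returns (picture, depth): 384x512x3 uint8, blue, green, red; 384x512 float32, m along the optical axis (not along the pixel's ray), 0 where there is no reading.
- camera_model(name): a dict with "mtx" (3x3 intrinsics, pixels), "dist" ([k1, k2, p1, p2, k3] as OpenCV has them; the pictures are not rectified), "R" (3x3) and "t" (3): a world point X has camera coordinates R X + t. Camera axes: x right, y down, z forward; pixel columns grow to the right and rows downward; lengths in m; the calibration is good to about 2 mm. A picture is of the moment at which its call begins: read the wrist's pose just before it. camera_model takes no time and is no camera call; for the wrist camera it gives the pose at the moment of the call.
- env.sign_off(): hands the job in, once; it reports no verdict.
Trained networks look in the newest picture that a camera, given by its name, has taken for a name from the list of things; names that differ only in an ending like _2 or _b are one class to them, and where a whole thing is asked for, a point or a joint stands for the part that bears it (a point fixed in the world has none). Each returns a list of dicts, best first, with "p" (0 to 1); they miss things now and then, are a little off and sometimes report something else, mostly with a low value. They report only what shows in the picture. A call takes as long as a camera call.
- look_for(camera, label): "point" ([x, y, z] in m, in world coordinates, good to about 4 mm: the middle of the surface that is visible of it).
- cut_out(camera, label): "region" (384x512 bool, what is visible of it).
- spot_point(camera, label): "point" ([x, y, z] in m, in world coordinates, good to about 4 mm: a listed point, or the origin of a listed thing).
The state is a dict: "time_s": time; "joint_positions": joint angles; "joint_vel": joint speeds; "effort": joint torques, N m; "tcp_pos": TCP position; "eef_rot": TCP orientation; "contact_force": force on the tool from outside, world axes, zero at the start; "ft_torque": the same for the moment, N m; "width": finger opening in m.
Only numpy, scipy, OpenCV 4.12 (cv2) and the standard library are available. Lean on these libraries where they do the work, as an engineer would, in place of code of your own. Each camera call takes 0.05 s, during which the arm holds its last target.

## Working session

There is one attempt and no reset: what is moved stays moved. The work goes in short steps, Python scripts to look and compute and a tool call to move; the robot and the scene stay as the last step left them, time stands still between calls to the robot, and variables do not carry over. Pictures are saved under pics/ and viewed, and the job is handed in when it is done.

Besides the shell and the picture viewer there is one more tool, called after "Emit:" as name([rows], argument=value, ...), one row to a line, values as JSON. arm_command: Moves the arm, as the interface text tells. Its arguments: {"type":"object","properties":{"targets":{"type":"array","items":{"type":"array","items":{"type":"number"}}},"grip_force":{"type":"number"}},"required":["targets"]}

```bash
ls; mkdir -p pics
python3 - <<'E'
from workcell import env, read_camera, camera_model, look_for, cut_out, spot_point
import cv2, numpy as np
s=env.read_state(); print(s['time_s'],s['tcp_pos'],s['eef_rot'],s['width'],s['contact_force'])
for c in ['scene','top']:
    im,d=read_camera(c); cv2.imwrite(f'pics/{c}0.png',im); np.save(f'pics/{c}0.npy',d)
    for l in ['lens_arm','flange_face','rod_tip','rack','holder','barrel','switch_tip']:
        r=spot_point(c,l)
        print(c,l,[(np.round(q['point'],4).tolist(),round(q['p'],2)) for q in r[:2]])
print(env.read_state()['time_s'])
E
```

```text
pics
0.0 [0.27068762 0.59043915 0.22165435] [[-9.09046623e-01  4.16694037e-01 -5.62043688e-04]
 [ 4.16694396e-01  9.09045340e-01 -1.53265429e-03]
 [-1.27724708e-04 -1.62745466e-03 -9.99998668e-01]] 0.08711146264712565 [-0.22426344  0.1729551   0.55411446]
scene lens_arm [([0.5374, 0.1732, 0.044], 0.95)]
scene flange_face [([0.4991, 0.181, 0.0454], 0.69), ([0.6431, -0.2999, 0.0001], 0.27)]
scene rod_tip [([0.4434, 0.1904, 0.0476], 0.86), ([0.5033, -0.0408, 0.0897], 0.19)]
scene rack [([0.5346, 0.1749, -0.0021], 0.84)]
scene holder [([0.5113, -0.1023, 0.0054], 0.76)]
scene barrel [([0.5396, -0.1402, 0.1034], 0.75)]
scene switch_tip [([0.5681, 0.3898, -0.0027], 0.71), ([0.5033, -0.0438, 0.0872], 0.56)]
top lens_arm [([0.5361, 0.1725, 0.0421], 0.78)]
top flange_face [([0.4911, 0.1812, 0.0434], 0.62)]
top rod_tip [([0.44, 0.1908, 0.0473], 0.83)]
top rack [([0.5347, 0.1707, 0.0002], 0.63)]
top holder [([0.5102, -0.0974, 0.0015], 0.82)]
top barrel [([0.5418, -0.1443, 0.1081], 0.72), ([0.5384, 0.1766, 0.0004], 0.16)]
top switch_tip [([0.5032, -0.0441, 0.0836], 0.51)]
0.8
```

View pics/scene0.png

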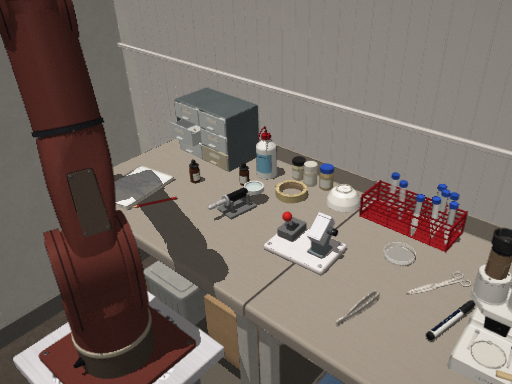

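View pics/top0.png

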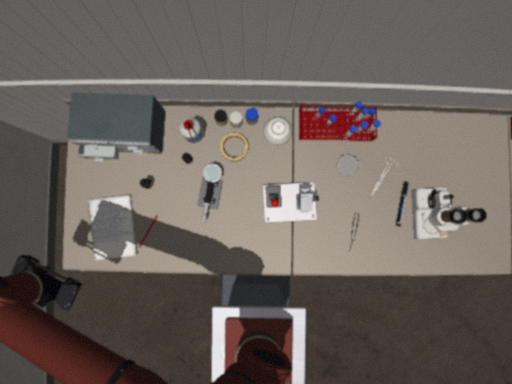

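The scene view shows the rack with the lens arm at about (238,197) and the holder with the red ball at (287,216) and the barrel at (322,235). The top view agrees: arm at (208,192), ball at (275,202), barrel at (306,200). I'll move above the rack for a close wrist look.

Emit:
arm_command([
  [0,0,-14,-0.4,-0.25,-0.06,1],
  [0,0,-14,-0.4,-0.25,-0.06,1],
  [0,0,-14,-0.4,-0.25,-0.06,1],
  [0,0,-14,-0.4,-0.25,-0.06,1],
  [0,0,-14,-0.4,-0.25,-0.06,1],
  [0,0,-14,-0.4,-0.25,-0.06,1],
  [0,0,-14,-0.4,-0.25,-0.06,1],
  [0,0,-14,-0.4,-0.25,-0.06,1],
])

```text
time_s: 1.8
tcp_pos: [0.5319, 0.1934, 0.2834]
eef_rot: [[-0.982, 0.188, 0.001], [0.188, 0.982, -0.0], [-0.001, 0.0, -1.0]]
contact_force: [0.6, -0.1, 0.7]
width: 0.0872
```

```bash
cat > look.py <<'E'
from workcell import env, read_camera, camera_model, look_for, cut_out, spot_point
import cv2, numpy as np, sys
def state():
    s=env.read_state(); print('t',round(s['time_s'],2),'tcp',np.round(s['tcp_pos'],4),'F',np.round(s['contact_force'],1),'w',round(s['width'],4)); print(np.round(s['eef_rot'],4).tolist()); print('q',np.round(s['joint_positions'],2)); return s
def shot(c,name,labels=()):
    m=camera_model(c); im,d=read_camera(c); cv2.imwrite(f'pics/{name}.png',im); np.savez(f'pics/{name}.npz',d=d,im=im,**{k:np.array(m[k]) for k in('mtx','dist','R','t')})
    for l in labels:
        r=spot_point(c,l); print(c,l,[(np.round(q['point'],4).tolist(),round(q['p'],2)) for q in r[:2]])
def cloud(name):
    z=np.load(f'pics/{name}.npz'); d=z['d']; h,w=d.shape
    v,u=np.mgrid[0:h,0:w]; p=cv2.undistortPoints(np.stack([u,v],-1).reshape(-1,1,2).astype(np.float64),z['mtx'],z['dist']).reshape(h,w,2)
    X=np.dstack([p[...,0]*d,p[...,1]*d,d]); X=(X-z['t'])@z['R']; X[d==0]=np.nan; return X
E
python3 - <<'E'
from look import *
state(); shot('wrist','w1',['lens_arm','flange_face','rod_tip','rack'])
m=camera_model('wrist'); print(-np.array(m['R']).T@m['t'],np.round(m['R'],3).tolist())
E
```

```text
t 1.8 tcp [0.5319 0.1934 0.2834] F [ 0.6 -0.1  0.7] w 0.0872
[[-0.9822, 0.1879, 0.0013], [0.1879, 0.9822, -0.0001], [-0.0013, 0.0002, -1.0]]
q [-0.71  0.13  0.31  1.6  -0.04  1.42  0.99]
wrist lens_arm [([0.5402, 0.1752, 0.0438], 0.83)]
wrist flange_face [([0.4981, 0.1823, 0.0461], 0.76)]
wrist rod_tip [([0.4347, 0.1928, 0.0438], 0.72), ([0.5655, 0.3917, 0.0017], 0.46)]
wrist rack [([0.5395, 0.175, -0.0004], 0.65), ([0.5453, -0.1432, 0.1027], 0.61)]
[0.45610756 0.21151279 0.44310329] [[0.184, 0.983, 0.001], [0.946, -0.177, 0.272], [0.267, -0.049, -0.962]]
```

View pics/w1.png

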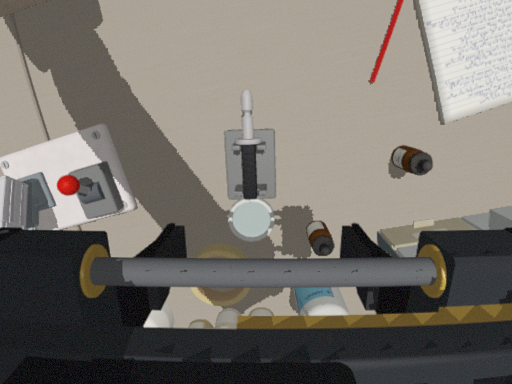

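The wrist view shows the arm in its rack: rod tip at (247,95), flange at (248,140), grip at (250,170) and lens at (252,219). The holder is at the left with the ball at (68,185). Next I fit the axes from depth.

Run:
```python
from look import *
X=cloud('w1')
r=cut_out('wrist','lens_arm'); m=r[0]['region']; print(r[0]['p'],m.sum())
for l in ['holder','barrel','rack','switch']:
    q=cut_out('wrist',l); print(l,[(round(a['p'],2),a['region'].sum()) for a in q[:2]]); np.save(f'pics/m_{l}.npy',q[0]['region'])
P=X[m]; P=P[~np.isnan(P).any(1)]; 
B=X[(np.abs(X[...,2])<0.01)]; print('bench z',np.nanmedian(B[:,2]))
rod=np.array([.4347,.1928]);fl=np.array([.498,.1823])
a0=np.arctan2(-.0105-.0,.0633); 
# slice across
d=np.array([np.cos(a0),np.sin(a0)]);
for it in range(3):
    n=np.array([-d[1],d[0]]); s=(P[:,:2]-rod)@d; c=(P[:,:2]-rod)@n
    ss=[];cc=[]
    for k in np.arange(-.01,.2,.005):
        q=(s>k)&(s<k+.005)&(P[:,2]>.03)
        if q.sum()>4: 
            ss.append(k+.0025); cc.append((c[q].min()+c[q].max())/2)
            if it==2: print(round(k+.0025,4),q.sum(),np.round([c[q].min(),c[q].max(),P[q,2].max(),np.median(P[q,2])],4))
    ss=np.array(ss);cc=np.array(cc);g=(ss<.13)
    k=np.polyfit(ss[g],cc[g],1); ang=np.arctan2(d[1],d[0])+np.arctan(k[0]); 
    rod=rod+n*np.polyval(k,0); d=np.array([np.cos(ang),np.sin(ang)])
    print('yaw',np.degrees(ang),'pt',rod)
```

```text
0.8 3080
holder [(0.72, np.int64(10622))]
barrel [(0.9, np.int64(1715))]
rack [(0.57, np.int64(2412))]
switch [(0.58, np.int64(476))]
bench z -0.0017909894041282367
yaw -9.062287585435497 pt [0.4344267  0.19115241]
yaw -9.063440524642417 pt [0.43442735 0.19115646]
0.0075 33 [-0.0056  0.0053  0.0499  0.0475]
0.0125 45 [-0.0071  0.0064  0.0511  0.0492]
0.0175 48 [-0.006   0.0063  0.0516  0.0488]
0.0225 50 [-0.0062  0.0061  0.0524  0.0495]
0.0275 40 [-0.0064  0.006   0.0515  0.0491]
0.0325 25 [-0.0031  0.0042  0.0486  0.0467]
0.0375 40 [-0.0056  0.0066  0.051   0.0488]
0.0425 44 [-0.0058  0.0065  0.0516  0.0497]
0.0475 49 [-0.0061  0.0063  0.0513  0.0494]
0.0525 45 [-0.0063  0.0061  0.0518  0.0494]
0.0575 46 [-0.0067  0.006   0.0527  0.0495]
0.0625 103 [-0.0153  0.0157  0.0619  0.0531]
0.0675 79 [-0.0154  0.0156  0.0611  0.0583]
0.0725 61 [-0.0107  0.0101  0.0562  0.0541]
0.0775 60 [-0.0085  0.0089  0.0569  0.0544]
0.0825 57 [-0.0087  0.0077  0.0573  0.0551]
0.0875 53 [-0.0089  0.0075  0.057   0.0547]
0.0925 50 [-0.0079  0.0074  0.0569  0.0546]
0.0975 56 [-0.008   0.0084  0.057   0.0548
[... 241 characters left out ...]
 0.0085  0.0568  0.0547]
0.1325 53 [-0.0086  0.0083  0.0559  0.0544]
0.1375 50 [-0.0087  0.0082  0.0556  0.0545]
0.1425 82 [-0.0161  0.0156  0.0536  0.05  ]
0.1475 110 [-0.0223  0.0221  0.0532  0.0491]
0.1525 141 [-0.0256  0.0247  0.0527  0.047 ]
0.1575 145 [-0.0285  0.0285  0.052   0.0468]
0.1625 162 [-0.0287  0.0297  0.0521  0.0467]
0.1675 160 [-0.0304  0.0299  0.0519  0.0468]
0.1725 162 [-0.0304  0.0294  0.0522  0.0468]
0.1775 151 [-0.0296  0.0293  0.0516  0.0469]
0.1825 154 [-0.0287  0.0278  0.0524  0.0468]
0.1875 132 [-0.0262  0.0251  0.0515  0.0472]
0.1925 123 [-0.0224  0.0209  0.0519  0.0475]
0.1975 88 [-0.0172  0.0181  0.0522  0.0502]
yaw -9.063446745385054 pt [0.43442735 0.19115646]
```

Emit:
arm_command([
  [0,0,-13,-0.05,-0.28,0,1],
  [0,0,-13,-0.05,-0.28,0,1],
  [0,0,-13,-0.05,-0.28,0,1],
  [0,0,-13,-0.05,-0.28,0,1],
  [0,0,-13,-0.05,-0.28,0,1],
  [0,0,-13,-0.05,-0.28,0,1],
])

```text
time_s: 3.05
tcp_pos: [0.5274, -0.0906, 0.2828]
eef_rot: [[-0.999, -0.037, 0.0], [-0.037, 0.999, -0.001], [-0.0, -0.001, -1.0]]
contact_force: [-0.2, 0.4, -0.2]
width: 0.0874
```

Run:
```python
from look import *
state(); shot('wrist','w2',['barrel','switch_tip','holder'])
X=cloud('w2')
for l in ['holder','barrel','switch']:
    q=cut_out('wrist',l); print(l,[(round(a['p'],2),a['region'].sum()) for a in q[:2]]); np.save(f'pics/m2_{l}.npy',q[0]['region'])
print('bench z',np.nanmedian(X[...,2][np.abs(X[...,2])<.006]))
m=np.load('pics/m2_holder.npy'); P=X[m]; P=P[np.abs(P[:,2]-.017)<.004]
print(len(P),np.median(P[:,2])); print(cv2.minAreaRect((P[:,:2]*1000).astype(np.float32)))
m=np.load('pics/m2_barrel.npy'); P=X[m]; P=P[~np.isnan(P[:,0])]; np.save('pics/bar.npy',P)
# dominant plane normals via local gradients
gx=np.roll(X,-2,1)-np.roll(X,2,1); gy=np.roll(X,-2,0)-np.roll(X,2,0); n=np.cross(gx,gy); n/=np.linalg.norm(n,axis=2,keepdims=True); n*=np.sign(n[...,2:3])
N=n[m]; G=(~np.isnan(N[:,0])); 
for a in (np.array([-.57,0,.82]),np.array([.82,0,.57])):
    g=G&(N@a>.95); print(g.sum(),np.nanmedian(N[g],0),X[m][g].mean(0),X[m][g].min(0),X[m][g].max(0))
```

```text
t 3.05 tcp [ 0.5274 -0.0906  0.2828] F [-0.2  0.4 -0.2] w 0.0874
[[-0.9993, -0.0365, 0.0004], [-0.0365, 0.9993, -0.0006], [-0.0004, -0.0006, -1.0]]
q [-0.41  0.06  0.52  1.67 -0.03  1.41  1.73]
wrist barrel [([0.5449, -0.1425, 0.1072], 0.88)]
wrist switch_tip [([0.4379, 0.1932, 0.0434], 0.71), ([0.5058, -0.041, 0.085], 0.61)]
wrist holder [([0.5088, -0.1005, 0.0005], 0.85), ([0.4967, 0.1817, 0.0469], 0.27)]
holder [(0.6, np.int64(12725)), (0.15, np.int64(2816))]
barrel [(0.61, np.int64(2702))]
switch [(0.96, np.int64(414))]
bench z -0.0017644111589712273
7279 0.01638165568027554
((510.630615234375, -97.34544372558594), (129.2543182373047, 178.9521484375), 4.066372394561768)
1060 [-0.57659898 -0.02750047  0.80284865] [nan nan nan] [nan nan nan] [nan nan nan]
183 [0.91417896 0.04263159 0.39801272] [ 0.54285935 -0.14156228  0.10283476] [ 0.52690106 -0.17955073  0.08899846] [ 0.55456947 -0.12367189  0.12107681]
```

View pics/w2.png

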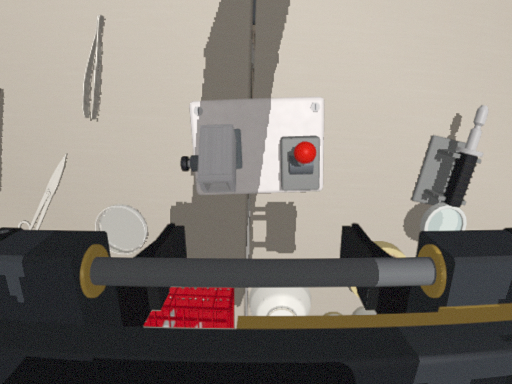

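The wrist view shows the base plate (192–324, 97–192), with the barrel at (216,158), its knob at (186,163) and the ball at (305,152). I'll refine the barrel axis.

Run:
```python
from look import *
X=cloud('w2')
mh=np.load('pics/m2_holder.npy'); mb=np.load('pics/m2_barrel.npy')
# plate yaw via edges of clean plate: RANSAC-like on points
P=X[mh]; P=P[np.abs(P[:,2]-.0164)<.0025]
for yaw in np.radians(np.arange(1,7,.5)):
    d=np.array([np.cos(yaw),np.sin(yaw)]);n=np.array([-d[1],d[0]]);u=P[:,:2]@d;v=P[:,:2]@n
    e=lambda a:np.percentile(a,[.5,99.5])
    print(np.degrees(yaw),np.round([np.ptp(e(u)),np.ptp(e(v)),np.ptp(e(u))*np.ptp(e(v))*1e3],4))
# barrel top plane
B=X[mb];B=B[~np.isnan(B[:,0])]
nn=np.array([-.5736,-.03,.8192]);c=np.array([.543,-.141,.105])
h=(B-c)@nn; print('h pct',np.percentile(h,[10,50,90]))
T=B[np.abs(h-np.median(h[h>.01]))<.004]
for i in range(3):
    m0=T.mean(0);w=np.linalg.svd(T-m0,full_matrices=False)[2][2];w*=np.sign(w[2]); r=(B-m0)@w; T=B[np.abs(r)<.002]
print(len(T),'n',w,'incl',np.degrees(np.arctan2(np.hypot(w[0],w[1]),w[2])),'yaw',np.degrees(np.arctan2(-w[1],-w[0])))
# in-plane rect
for yaw in np.radians([2,3,4,5]):
    x=np.array([np.cos(yaw)*.8192,np.sin(yaw)*.8192,.5736]);y=np.array([-np.sin(yaw),np.cos(yaw),0])
    u=(T)@x;v=(T)@y
    a=np.percentile(u,[1,99]);b=np.percentile(v,[1,99])
    ss=[];lo=[];hi=[]
    for k in np.arange(a[0]+.008,a[1]-.008,.004):
        q=(u>k)&(u<k+.004)
        if q.sum()>8: ss.append(k);lo.append(v[q].min());hi.append(v[q].max())
    k1=np.polyfit(ss,lo,1)[0];k2=np.polyfit(ss,hi,1)[0]
    xz=np.cross(x,y)
    print(np.degrees(yaw),'len',np.ptp(a),'wid',np.ptp(b),'residual deg',np.degrees([k1,k2]))
    cen=y*b.mean()+x*(a[1])+xz*(np.median(T@xz)-.019); print('  mouth est',cen, 'ctr v',b)
```

```text
1.0 [ 0.1305  0.1773 23.1387]
1.5000000000000002 [ 0.1295  0.1767 22.8795]
2.0 [ 0.1284  0.1761 22.6176]
2.5 [ 0.1276  0.1757 22.4157]
3.0000000000000004 [ 0.1272  0.1752 22.2863]
3.5 [ 0.1268  0.1753 22.2305]
4.0 [ 0.1267  0.1753 22.2192]
4.5 [ 0.1267  0.1748 22.1498]
5.0 [ 0.1272  0.1748 22.24  ]
5.5 [ 0.1278  0.1753 22.3989]
6.000000000000001 [ 0.1285  0.1758 22.5969]
6.5 [ 0.1294  0.1762 22.8005]
h pct [-0.00915166  0.01662327  0.01779258]
1900 n [-0.56884977 -0.03811828  0.82155763] incl 34.758976522735416 yaw 3.833624747957992
2.0 len 0.06776056353963517 wid 0.03613690675815179 residual deg [0.96306193 1.42929407]
  mouth est [ 0.54427491 -0.14138419  0.10341707] ctr v [-0.17836144 -0.14222453]
3.0000000000000004 len 0.06775380298780215 wid 0.03590408771460732 residual deg [0.33224898 0.63812717]
  mouth est [ 0.54422474 -0.14070556  0.10339579] ctr v [-0.18694729 -0.1510432 ]
4.0 len 0.06785170799549128 wid 0.036015110796140754 residual deg [-0.49810416 -0.17201816]
  mouth est [ 0.54425613 -0.14007939  0.10345197] ctr v [-0.1957111  -0.15969599]
5.0 len 0.06790133001515036 wid 0.03606667456309337 residual deg [-1.3116038 -0.9748714]
  mouth est [ 0.54419424 -0.13945336  0.10342978] ctr v [-0.20438569 -0.16831902]
```

Emit:
arm_command([
  [0,0,11.2,-0.0194,0.265,0.12,0.3],
  [0,0,11.2,-0.0194,0.265,0.12,0.3],
  [0,0,11.2,-0.0194,0.265,0.12,0.3],
  [0,0,11.2,-0.0194,0.265,0.12,0.3],
  [0,0,11.2,-0.0194,0.265,0.12,0.3],
  [0,0,11.2,-0.0194,0.265,0.12,0.3],
  [0,0,11.2,-0.0194,0.265,0.12,0.3],
])

```text
time_s: 4.28
tcp_pos: [0.5362, 0.1778, 0.1626]
eef_rot: [[-0.988, 0.153, -0.0], [0.153, 0.988, -0.001], [-0.0, -0.001, -1.0]]
contact_force: [0.2, -0.7, 0.1]
width: 0.0566
```

Run:
```python
from look import *
s=state(); shot('wrist','w3')
R=s['eef_rot']; print(R.T@(np.array([.537,.1748,.028])-s['tcp_pos']),np.degrees(np.arctan2(R[1,1],R[0,1])))
```

```text
t 4.28 tcp [0.5362 0.1778 0.1626] F [ 0.2 -0.7  0.1] w 0.0566
[[-0.9882, 0.153, -0.0], [0.153, 0.9882, -0.0007], [-0.0001, -0.0006, -1.0]]
q [-0.68  0.2   0.32  1.77 -0.07  1.18  1.08]
[-0.00119424 -0.00275469  0.13463931] 81.1988351153256
```

View pics/w3.png

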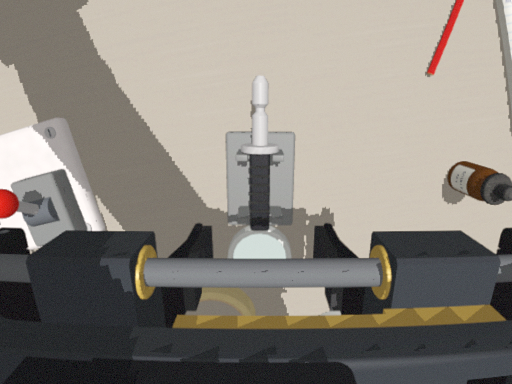

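The tool is centred over the grip (rod at column 260, gripper middle about 262). I descend and close.

Emit:
arm_command([
  [0,0,0,-0.001,-0.0025,0.06,0.3],
  [0,0,0,-0.001,-0.0025,0.11,0.3],
  [0,0,0,-0.001,-0.0025,0.134,0.3],
  [0,0,0,-0.001,-0.0025,0.134,0.3],
  [0,0,0,-0.001,-0.0025,0.134,-1],
  [0,0,0,-0.001,-0.0025,0.134,-1],
  [0,0,0,-0.001,-0.0025,0.134,-1],
  [0,0,0,-0.001,-0.0025,0.134,-1],
], grip_force=45)

```text
time_s: 5.32
tcp_pos: [0.537, 0.1756, 0.029]
eef_rot: [[-0.988, 0.153, 0.001], [0.153, 0.988, 0.0], [-0.001, 0.0, -1.0]]
contact_force: [0.2, 0.2, 1.2]
width: 0.0242
```

Emit:
arm_command([
  [0,0,0,0,0,0,-1],
  [0,0,0,0,0,0,-1],
  [0,0,0,0,0,0,-1],
])

```text
time_s: 5.7
tcp_pos: [0.5369, 0.1754, 0.0288]
eef_rot: [[-0.988, 0.154, 0.0], [0.154, 0.988, 0.0], [-0.0, 0.0, -1.0]]
contact_force: [-1.0, -1.3, 4.6]
width: 0.0177
```

Gripped at 17.7 mm, against the 18 mm grip width. Lifting.

Emit:
arm_command([
  [0,0,0,0,0,-0.03,-1],
  [0,0,0,0,0,-0.08,-1],
  [0,0,0,0,0,-0.13,-1],
  [0,0,0,0,0,-0.19,-1],
  [0,0,0,0,0,-0.21,-1],
  [0,0,0,0,0,-0.21,-1],
])

```text
time_s: 6.45
tcp_pos: [0.5374, 0.1757, 0.2396]
eef_rot: [[-0.988, 0.153, 0.002], [0.153, 0.988, 0.001], [-0.002, 0.002, -1.0]]
contact_force: [-0.7, 0.1, -1.9]
width: 0.0174
```

Run:
```python
from look import *
s=state(); shot('wrist','w4')
yaw=np.radians(4); x=np.array([np.cos(yaw)*.8192,np.sin(yaw)*.8192,.5736]);y=np.array([-np.sin(yaw),np.cos(yaw),0]);z=np.cross(x,y)
from scipy.spatial.transform import Rotation as Ro
Rt=np.stack([-x,y,-z],1)  # tool x = -arm x ; tool y=arm y; tool z=-arm z
R=s['eef_rot']; print(np.degrees(np.arctan2(R[1,1],R[0,1])))
for k in (.13,.09):
    g=np.array([.544,-.140,.105])+x*(.042+k) ; T=g-z*.017
    print(k,T,'shift',np.round(R.T@(T-s['tcp_pos']),4),'rotvec',np.round(Ro.from_matrix(R.T@Rt).as_rotvec(degrees=True),2))
```

```text
t 6.45 tcp [0.5374 0.1757 0.2396] F [-0.7  0.1 -1.9] w 0.0174
[[-0.9882, 0.1533, 0.0022], [0.1533, 0.9882, 0.0012], [-0.002, 0.0015, -1.0]]
q [-0.69  0.15  0.33  1.67 -0.05  1.33  1.07]
81.18083579457753
0.13 [ 0.69428662 -0.12949094  0.1897328 ] shift [-0.2017 -0.2776  0.0499] rotvec [ -3.84 -34.73 -12.44]
0.09 [ 0.66159844 -0.13177672  0.1667888 ] shift [-0.1697 -0.2849  0.0727] rotvec [ -3.84 -34.73 -12.44]
```

View pics/w4.png

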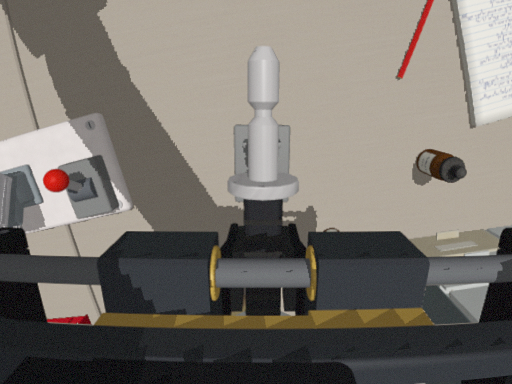

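The arm is held straight, with the rod at columns 248–280, the tip at (263,50) and the flange at (263,186). I move to the pre-insert pose, with the tip about 72 mm out from the mouth.

Emit:
arm_command([
  [-1,-8,-3,-0.06,-0.02,0,-1],
  [-2,-16,-6,-0.12,-0.06,0,-1],
  [-3,-25,-9,-0.16,-0.11,0.01,-1],
  [-3.84,-34.73,-12.44,-0.2,-0.16,0.02,-1],
  [-3.84,-34.73,-12.44,-0.202,-0.21,0.03,-1],
  [-3.84,-34.73,-12.44,-0.202,-0.26,0.04,-1],
  [-3.84,-34.73,-12.44,-0.202,-0.278,0.05,-1],
  [-3.84,-34.73,-12.44,-0.202,-0.278,0.05,-1],
])

```text
time_s: 7.5
tcp_pos: [0.6915, -0.1323, 0.1849]
eef_rot: [[-0.822, -0.066, 0.566], [-0.055, 0.998, 0.037], [-0.567, -0.001, -0.823]]
contact_force: [-0.5, 1.6, -1.2]
width: 0.0175
```

```bash
cat > pre.py <<'E'
from look import *
import sys
from scipy.spatial.transform import Rotation as Ro
yaw=np.radians(4); x=np.array([np.cos(yaw)*.8192,np.sin(yaw)*.8192,.5736]);y=np.array([-np.sin(yaw),np.cos(yaw),0]);z=np.cross(x,y)
Rt=np.stack([-x,y,-z],1); M=np.array([.544,-.140,.105])
def rel(s,k=None):
    R=s['eef_rot']; g=s['tcp_pos']+z*.017-M
    print('grip in barrel frame mm (x-42,y,z):',np.round([g@x*1e3-42,g@y*1e3,g@z*1e3],2),'rot err',np.round(Ro.from_matrix(R.T@Rt).as_rotvec(degrees=True),2),'F barrel',np.round([s['contact_force']@a for a in(x,y,z)],1),'tau',np.round([s['ft_torque']@a for a in(x,y,z)],2))
E
python3 - <<'E'
from pre import *
s=state(); rel(s); shot('wrist','w5',['rod_tip','barrel','flange_face']); shot('scene','s5')
E
```

```text
t 7.5 tcp [ 0.6915 -0.1323  0.1849] F [-0.5  1.6 -1.2] w 0.0175
[[-0.8216, -0.0659, 0.5662], [-0.0548, 0.9978, 0.0366], [-0.5674, -0.0009, -0.8235]]
q [-0.27  0.12  0.51  1.97 -0.45  0.53  2.18]
grip in barrel frame mm (x-42,y,z): [124.83  -2.62  -2.25] rot err [-0.17 -0.43 -0.15] F barrel [-1.   1.6 -0.7] tau [ 0.1   0.87 -0.  ]
wrist rod_tip [([0.6011, -0.1351, 0.144], 0.88), ([0.6486, -0.1353, 0.1781], 0.28)]
wrist barrel []
wrist flange_face [([0.6486, -0.1343, 0.1744], 0.84)]
```

View pics/w5.png

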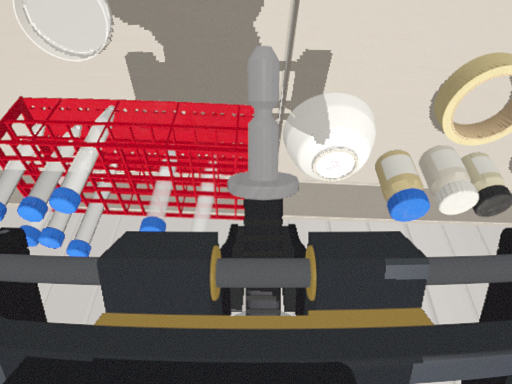

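View pics/s5.png

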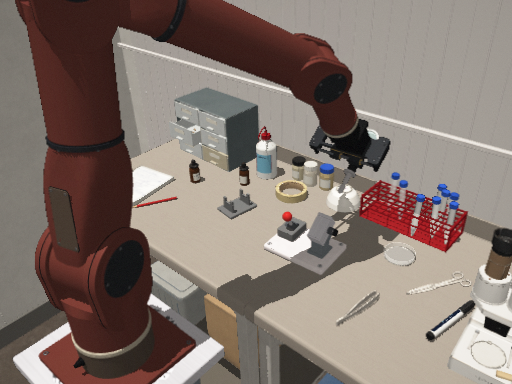

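Run:
```python
from pre import *
X=cloud('w5'); s=env.read_state(); R=s['eef_rot']; t=s['tcp_pos']
Q=(X-t)@R  # tool frame
m=(np.abs(Q[...,1])<.02)&(np.abs(Q[...,2]+.019)<.03)&(Q[...,0]>.03)&(Q[...,0]<.12)
P=Q[m]
for k in np.arange(.036,.106,.004):
    q=(P[:,0]>k)&(P[:,0]<k+.004)
    if q.sum()>5: print(round(k+.002,3),q.sum(),np.round(1e3*np.array([P[q,1].min(),P[q,1].max(),(P[q,1].min()+P[q,1].max())/2,P[q,2].min()]),1))
```

```text
0.038 219 [-12.3   8.9  -1.7 -28.9]
0.042 580 [-19.9  13.2  -3.4 -33. ]
0.046 1021 [-19.8  13.1  -3.4 -31.9]
0.05 268 [-10.1   3.4  -3.3 -22.4]
0.054 255 [-10.    3.4  -3.3 -22.6]
0.058 267 [-10.    3.4  -3.3 -22.5]
0.062 268 [ -9.9   3.3  -3.3 -22.6]
0.066 283 [ -9.8   3.9  -3.  -22.8]
0.07 277 [ -9.7   3.8  -3.  -22.8]
0.074 213 [ -8.8   2.5  -3.2 -20.9]
0.078 185 [ -8.7   2.4  -3.2 -20.9]
0.082 305 [-10.1   3.8  -3.1 -23.1]
0.086 297 [-10.    3.7  -3.1 -23.1]
0.09 312 [ -9.9   3.7  -3.1 -22.9]
0.094 325 [ -9.8   4.2  -2.8 -22.9]
0.098 298 [ -9.8   4.1  -2.8 -23.2]
0.102 186 [ -8.4   2.8  -2.8 -21.2]
```

Emit:
arm_command([
  [-0.2,-0.4,-0.1,0.02,0.0026,-0.0022,-1],
  [-0.2,-0.4,-0.1,0.05,0.0026,-0.0022,-1],
  [-0.2,-0.4,-0.1,0.05,0.0026,-0.0022,-1],
  [-0.2,-0.4,-0.1,0.05,0.0026,-0.0022,-1],
])

```text
time_s: 8.25
tcp_pos: [0.6524, -0.1299, 0.1628]
eef_rot: [[-0.813, -0.074, 0.577], [-0.06, 0.997, 0.043], [-0.579, 0.001, -0.816]]
contact_force: [-1.2, -0.5, -1.8]
width: 0.0175
```

Run:
```python
from pre import *
s=state(); rel(s); shot('wrist','w6')
X=cloud('w6'); s=env.read_state(); R=s['eef_rot']; t=s['tcp_pos']
q=cut_out('wrist','barrel'); print([(a['p'],a['region'].sum()) for a in q[:1]])
Q=(X-t)@R
m=(np.abs(Q[...,1])<.03)&(np.abs(Q[...,2]+.019)<.03)&(Q[...,0]>.03)&(Q[...,0]<.20)
P=Q[m]
for k in np.arange(.048,.2,.004):
    q=(P[:,0]>k)&(P[:,0]<k+.004)
    if q.sum()>5: print(round(k+.002,3),q.sum(),np.round(1e3*np.array([P[q,1].min(),P[q,1].max(),(P[q,1].min()+P[q,1].max())/2,P[q,2].min(),np.median(P[q,2])]),1))
```

```text
t 8.25 tcp [ 0.6524 -0.1299  0.1628] F [-1.2 -0.5 -1.8] w 0.0175
[[-0.8133, -0.0742, 0.5771], [-0.0602, 0.9972, 0.0433], [-0.5787, 0.0005, -0.8156]]
q [-0.26  0.06  0.5   2.08 -0.48  0.46  2.25]
grip in barrel frame mm (x-42,y,z): [80.35  2.56  1.95] rot err [0.17 0.36 0.19] F barrel [-2.1 -0.4 -0.8] tau [-0.    0.86 -0.03]
[(0.46, np.int64(227))]
0.05 264 [ -6.4   7.    0.3 -23.6 -21.4]
0.054 264 [ -6.3   7.    0.3 -24.5 -21.3]
0.058 271 [ -6.3   7.    0.4 -23.7 -21.4]
0.062 287 [ -6.3   7.4   0.6 -23.8 -21.4]
0.066 280 [ -6.2   7.4   0.6 -23.6 -21.2]
0.07 211 [ -5.3   6.    0.3 -22.6 -19.1]
0.074 185 [ -5.2   5.9   0.3 -21.9 -19.1]
0.078 304 [ -6.6   7.3   0.3 -23.8 -21.1]
0.082 299 [ -6.5   7.2   0.3 -23.7 -21.4]
0.086 312 [ -6.4   7.1   0.4 -23.8 -21.3]
0.09 325 [ -6.4   7.6   0.6 -24.  -21.3]
0.094 294 [ -6.4   7.5   0.6 -24.2 -21.2]
0.098 193 [ -5.    6.2   0.6 -22.4 -19.5]
0.122 158 [-21.   15.7  -2.7  -2.3   1.1]
0.126 8 [-10.3  12.1   0.9   1.8   3. ]
```

View pics/w6.png

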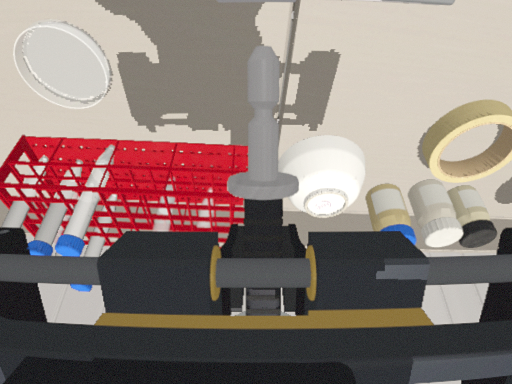

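Run:
```python
from pre import *
for i in range(6):
    s=env.read_state(); print(round(s['time_s'],3),np.round(s['joint_positions'],4),np.round(np.abs(s['joint_vel']).max(),4)); rel(s); m=camera_model('wrist'); c=-np.array(m['R']).T@m['t']; print('  cam in barrel axes',np.round([(c-M)@a*1e3 for a in (x,y,z)],2), 'cam in tool', np.round(s['eef_rot'].T@(c-s['tcp_pos']),4))
    read_camera('scene')
```

```text
8.35 [-0.2552  0.0572  0.5001  2.0819 -0.4773  0.459   2.2517] 0.0029
grip in barrel frame mm (x-42,y,z): [80.47  2.24  1.87] rot err [0.15 0.36 0.19] F barrel [-0.9  0.  -2. ] tau [ 0.03  0.92 -0.01]
  cam in barrel axes [ 45.65   1.78 145.67] cam in tool [ 0.0758  0.0002 -0.1613]
8.4 [-0.2551  0.0572  0.5002  2.0821 -0.4774  0.4589  2.2518] 0.0064
grip in barrel frame mm (x-42,y,z): [80.27  2.16  1.82] rot err [0.15 0.35 0.18] F barrel [-0.7  0.4 -1.5] tau [0. 1. 0.]
  cam in barrel axes [ 45.46   1.69 145.63] cam in tool [ 0.0758  0.0002 -0.1613]
8.45 [-0.255   0.0573  0.5002  2.0824 -0.4774  0.459   2.2519] 0.0057
grip in barrel frame mm (x-42,y,z): [79.95  2.08  1.75] rot err [0.14 0.32 0.17] F barrel [-1.2 -0.3 -1.4] tau [-0.01  0.95 -0.08]
  cam in barrel axes [ 45.22   1.62 145.6 ] cam in tool [ 0.0758  0.0002 -0.1613]
8.5 [-0.2548  0.0573  0.5003  2.0827 -0.4774  0.459   2.252 ] 0.0054
grip in barrel frame mm (x-42,y,z): [79.69  2.02  1.72] rot err [0.14 0.31 0.17] F barrel [-0.6  0.3 -1.5] tau [0.03 0.92 0.01]
  cam in barrel axes [ 44.99   1.56 145.57] cam in tool [ 0.0758  0.0002 -0.1613]
8.55 [-0.2547  0.0573  0.5004  2.083  -0.4774  0.459   2.252 ] 0.0061
grip in barrel frame mm (x-42,y,z): [79.44  1.89  1.69] rot err [0.14 0.29 0.15] F barrel [-1.7  0.2 -1.7] tau [ 0.    0.92 -0.04]
  cam in barrel axes [ 44.78   1.51 145.56] cam in tool [ 0.0758  0.0002 -0.1613]
8.6 [-0.2546  0.0572  0.5004  2.0833 -0.4775  0.4589  2.2521] 0.003
grip in barrel frame mm (x-42,y,z): [79.22  1.9   1.66] rot err [0.14 0.28 0.15] F barrel [-1.2 -0.2 -2. ] tau [ 0.06  0.89 -0.03]
  cam in barrel axes [ 44.62   1.48 145.55] cam in tool [ 0.0758  0.0002 -0.1613]
```

The arm simply settles slowly toward the command. The pose is aligned, so I start the insertion, moving the tip through the funnel.

Emit:
arm_command([
  [0,0,0,0.005,0,0,-1],
  [0,0,0,0.01,0,0,-1],
  [0,0,0,0.016,0,0,-1],
  [0,0,0,0.022,0,0,-1],
  [0,0,0,0.026,0,0,-1],
  [0,0,0,0.03,0,0,-1],
  [0,0,0,0.03,0,0,-1],
  [0,0,0,0.03,0,0,-1],
])

```text
time_s: 9.65
tcp_pos: [0.6271, -0.1324, 0.1446]
eef_rot: [[-0.814, -0.073, 0.576], [-0.059, 0.997, 0.043], [-0.578, 0.001, -0.816]]
contact_force: [-0.6, 0.1, -0.6]
width: 0.0174
```

Run:
```python
from pre import *
s=state(); rel(s); shot('wrist','w7'); rel(env.read_state())
```

```text
t 9.65 tcp [ 0.6271 -0.1324  0.1446] F [-0.6  0.1 -0.6] w 0.0174
[[-0.8142, -0.0731, 0.576], [-0.0593, 0.9973, 0.0427], [-0.5776, 0.0006, -0.8163]]
q [-0.24  0.03  0.5   2.15 -0.51  0.42  2.3 ]
grip in barrel frame mm (x-42,y,z): [49.11  1.77  1.59] rot err [0.14 0.28 0.13] F barrel [-0.9  0.2 -0.1] tau [ 0.02  0.96 -0.02]
grip in barrel frame mm (x-42,y,z): [49.2   1.76  1.6 ] rot err [0.14 0.29 0.14] F barrel [-1.6  0.4 -0.9] tau [-0.    0.91 -0.04]
```

View pics/w7.png

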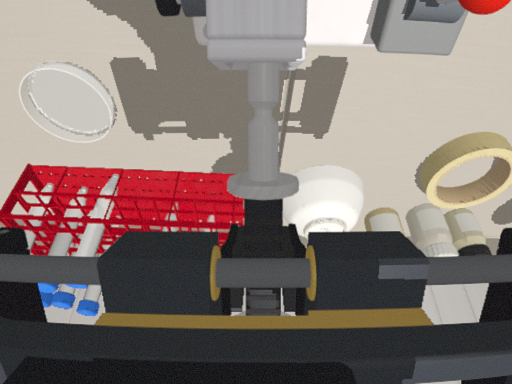

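Run:
```python
from pre import *
X=cloud('w7'); s=env.read_state(); R=s['eef_rot']; t=s['tcp_pos']
Q=(X-t)@R
m=(np.abs(Q[...,1])<.035)&(np.abs(Q[...,2]+.019)<.035)&(Q[...,0]>.05)&(Q[...,0]<.20)
P=Q[m]
for k in np.arange(.054,.16,.006):
    q=(P[:,0]>k)&(P[:,0]<k+.006)&(P[:,2]<-.015)
    if q.sum()>5: print(round(k+.003,3),q.sum(),np.round(1e3*np.array([P[q,1].min(),P[q,1].max(),(P[q,1].min()+P[q,1].max())/2,P[q,2].min(),np.median(P[q,2])]),1))
q=(P[:,0]>.1)&(P[:,2]<-.03)
A=P[q]; c=A.mean(0); w=np.linalg.svd(A-c,full_matrices=False)[2][2]; print('top plane n in tool',w*np.sign(-w[2]),'tilt about y deg',np.degrees(w[0]/w[2]))
```

```text
0.057 409 [ -6.5   6.8   0.2 -23.9 -21.4]
0.063 425 [ -6.4   7.3   0.5 -23.9 -21.4]
0.069 333 [ -6.4   7.2   0.4 -23.5 -19.7]
0.075 333 [ -6.7   7.1   0.2 -23.7 -19.7]
0.081 474 [ -6.7   7.1   0.2 -23.9 -21.4]
0.087 469 [ -6.6   7.4   0.4 -23.9 -21.4]
0.093 1618 [-21.2  16.6  -2.3 -36.1 -33.1]
0.099 1633 [-21.   16.5  -2.3 -36.3 -33.5]
0.105 1687 [-21.4  16.8  -2.3 -35.9 -33.7]
0.111 1728 [-32.9  17.   -7.9 -36.2 -33.6]
0.117 262 [-34.9 -21.5 -28.2 -30.7 -21.1]
top plane n in tool [-3.51878151e-02  1.74335884e-04 -9.99380702e-01] tilt about y deg 2.017362646246139
```

Emit:
arm_command([
  [0.1,0.3,0.1,0,-0.0012,0.001,-1],
  [0.1,0.3,0.1,0.001,-0.0023,0.0018,-1],
  [0.1,0.3,0.1,0.003,-0.0023,0.0018,-1],
  [0.1,0.3,0.1,0.006,-0.0023,0.0018,-1],
  [0.1,0.3,0.1,0.009,-0.0023,0.0018,-1],
  [0.1,0.3,0.1,0.012,-0.0023,0.0018,-1],
  [0.1,0.3,0.1,0.015,-0.0023,0.0018,-1],
  [0.1,0.3,0.1,0.015,-0.0023,0.0018,-1],
])

```text
time_s: 10.7
tcp_pos: [0.6157, -0.1355, 0.1341]
eef_rot: [[-0.818, -0.071, 0.571], [-0.058, 0.998, 0.041], [-0.573, 0.0, -0.82]]
contact_force: [0.5, -0.1, -1.5]
width: 0.0175
```

Run:
```python
from pre import *
s=state(); rel(s); shot('wrist','w8')
X=cloud('w8'); s=env.read_state(); rel(s); R=s['eef_rot']; t=s['tcp_pos']
Q=(X-t)@R
m=(np.abs(Q[...,1])<.035)&(np.abs(Q[...,2]+.019)<.035)&(Q[...,0]>.05)&(Q[...,0]<.20)
P=Q[m]
for k in np.arange(.05,.16,.006):
    q=(P[:,0]>k)&(P[:,0]<k+.006)&(P[:,2]<-.015)
    if q.sum()>5: print(round(k+.003,3),q.sum(),np.round(1e3*np.array([P[q,1].min(),P[q,1].max(),(P[q,1].min()+P[q,1].max())/2,P[q,2].min(),np.median(P[q,2])]),1))
```

```text
t 10.7 tcp [ 0.6157 -0.1355  0.1341] F [ 0.5 -0.1 -1.5] w 0.0175
[[-0.8176, -0.0705, 0.5715], [-0.0576, 0.9975, 0.0408], [-0.5729, 0.0005, -0.8196]]
q [-0.24  0.03  0.5   2.18 -0.53  0.41  2.33]
grip in barrel frame mm (x-42,y,z): [33.56 -0.53 -0.33] rot err [ 0.05 -0.04  0.02] F barrel [-0.4 -0.1 -1.5] tau [ 0.05  0.93 -0.04]
grip in barrel frame mm (x-42,y,z): [33.82 -0.57 -0.29] rot err [ 0.04 -0.03  0.03] F barrel [-0.6 -0.2 -1.5] tau [ 0.03  0.94 -0.01]
0.053 395 [ -6.5   6.9   0.2 -23.6 -21.4]
0.059 412 [ -6.4   7.3   0.4 -24.  -21.3]
0.065 427 [ -6.4   7.3   0.5 -24.4 -21.2]
0.071 282 [ -4.9   5.8   0.4 -22.1 -19.1]
0.077 1014 [-19.4  18.8  -0.3 -37.3 -34.7]
0.083 1562 [-19.1  18.8  -0.1 -37.4 -34.9]
0.089 1608 [-19.3  19.1  -0.1 -37.  -35. ]
0.095 1724 [-30.8  18.8  -6.  -37.2 -35. ]
0.101 2232 [-35.   18.9  -8.1 -37.2 -34.7]
0.107 2293 [-35.   18.9  -8.  -37.1 -34.7]
0.113 1316 [-35.   18.7  -8.1 -37.3 -34.7]
```

Emit:
arm_command([
  [0,0,0,0.004,-0.0002,0,-1],
  [0,0,0,0.008,-0.0002,0,-1],
  [0,0,0,0.012,-0.0002,0,-1],
  [0,0,0,0.016,-0.0002,0,-1],
  [0,0,0,0.02,-0.0002,0,-1],
  [0,0,0,0.024,-0.0002,0,-1],
  [0,0,0,0.028,-0.0002,0,-1],
  [0,0,0,0.028,-0.0002,0,-1],
])

```text
time_s: 11.75
tcp_pos: [0.592, -0.1372, 0.1173]
eef_rot: [[-0.819, -0.071, 0.57], [-0.057, 0.998, 0.041], [-0.572, 0.001, -0.821]]
contact_force: [-0.1, 1.5, -1.7]
width: 0.0177
```

Run:
```python
from pre import *
s=state(); rel(s); shot('wrist','w9'); rel(env.read_state())
```

```text
t 11.75 tcp [ 0.592  -0.1372  0.1173] F [-0.1  1.5 -1.7] w 0.0177
[[-0.8185, -0.0707, 0.5701], [-0.0574, 0.9975, 0.0412], [-0.5716, 0.0009, -0.8205]]
q [-0.23  0.    0.51  2.23 -0.57  0.38  2.4 ]
grip in barrel frame mm (x-42,y,z): [ 4.41 -0.59 -0.5 ] rot err [ 0.07 -0.14  0.01] F barrel [-1.   1.5 -1.3] tau [ 0.34  1.08 -0.09]
grip in barrel frame mm (x-42,y,z): [ 4.44 -0.61 -0.53] rot err [ 0.07 -0.15  0.01] F barrel [-2.3  1.1 -0.2] tau [ 0.37  1.22 -0.16]
```

View pics/w9.png

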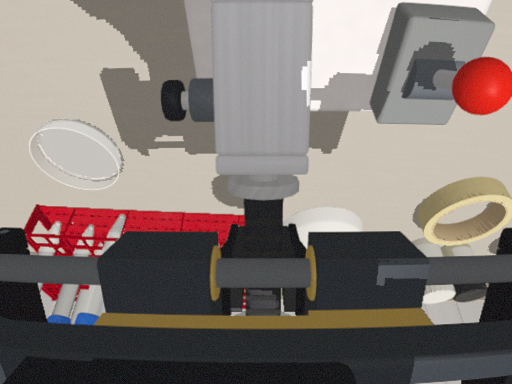

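The flange (263,184) is close to the mouth (262,165), with low forces. Now the last few millimetres.

Emit:
arm_command([
  [0,0,0,0.0015,0,0,-1],
  [0,0,0,0.003,0,0,-1],
  [0,0,0,0.0045,0,0,-1],
  [0,0,0,0.0055,0,0,-1],
  [0,0,0,0.0065,0,0,-1],
  [0,0,0,0.0065,0,0,-1],
])

```text
time_s: 12.55
tcp_pos: [0.5876, -0.138, 0.1144]
eef_rot: [[-0.818, -0.07, 0.572], [-0.058, 0.998, 0.04], [-0.573, 0.0, -0.82]]
contact_force: [-0.5, 0.7, -0.5]
width: 0.0172
```

Run:
```python
from pre import *
s=state(); rel(s); shot('wrist','w10'); rel(env.read_state())
```

```text
t 12.55 tcp [ 0.5876 -0.138   0.1144] F [-0.5  0.7 -0.5] w 0.0172
[[-0.8176, -0.0703, 0.5715], [-0.0575, 0.9975, 0.0404], [-0.573, 0.0001, -0.8196]]
q [-0.22  0.    0.51  2.25 -0.58  0.37  2.41]
grip in barrel frame mm (x-42,y,z): [-0.87 -1.04 -0.31] rot err [ 0.02 -0.04  0.02] F barrel [-0.7  0.8 -0.2] tau [-0.01  0.91 -0.  ]
grip in barrel frame mm (x-42,y,z): [-0.79 -1.   -0.3 ] rot err [ 0.03 -0.04  0.02] F barrel [-1.   0.3 -1.1] tau [0.01 0.94 0.03]
```

View pics/w10.png

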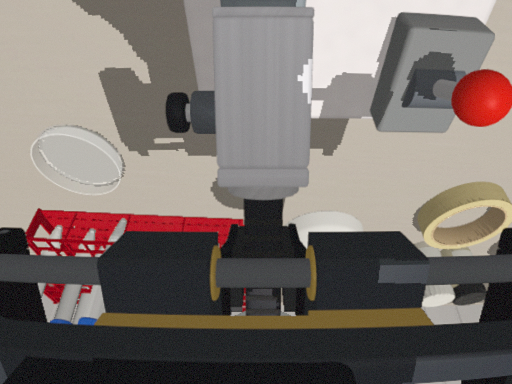

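Emit:
arm_command([
  [0,0,0,0.001,0,0,-1],
  [0,0,0,0.002,0,0,-1],
  [0,0,0,0.003,0,0,-1],
  [0,0,0,0.003,0,0,-1],
])

```text
time_s: 13.1
tcp_pos: [0.5871, -0.138, 0.1145]
eef_rot: [[-0.815, -0.071, 0.575], [-0.058, 0.997, 0.04], [-0.576, -0.001, -0.817]]
contact_force: [8.4, 1.9, -1.7]
width: 0.0176
```

Run:
```python
from pre import *
s=state(); rel(s); shot('scene','s11'); rel(env.read_state())
```

```text
t 13.1 tcp [ 0.5871 -0.138   0.1145] F [ 8.4  1.9 -1.7] w 0.0176
[[-0.8154, -0.0707, 0.5746], [-0.0583, 0.9975, 0.04], [-0.576, -0.0008, -0.8174]]
q [-0.22 -0.    0.51  2.25 -0.59  0.37  2.42]
grip in barrel frame mm (x-42,y,z): [-1.16 -0.97  0.05] rot err [-0.01  0.17  0.07] F barrel [ 6.   1.3 -6.3] tau [ 0.14 -0.63 -0.06]
grip in barrel frame mm (x-42,y,z): [-1.12 -0.96  0.05] rot err [-0.01  0.17  0.08] F barrel [ 6.1 -0.2 -5.3] tau [ 0.11 -0.65 -0.04]
```

Axial contact of 6 N with no further travel means the flange is on the mouth. I relax the push, then release.

Emit:
arm_command([
  [0,0,0,-0.002,0,0,-1],
  [0,0,0,-0.002,0,0,-1],
  [0,0,0,-0.002,0,0,-0.1],
  [0,0,0,-0.002,0,0,-0.1],
  [0,0,0,-0.002,0,0,-0.1],
  [0,0,0,-0.002,0,0,-0.1],
])

```text
time_s: 13.9
tcp_pos: [0.5868, -0.1378, 0.1139]
eef_rot: [[-0.818, -0.071, 0.572], [-0.058, 0.998, 0.041], [-0.573, 0.0, -0.82]]
contact_force: [0.3, -0.6, -1.4]
width: 0.038
```

Emit:
arm_command([
  [0,0,0,0,0,-0.01,-0.1],
  [0,0,0,0,0,-0.03,-0.1],
  [0,0,0,0,0,-0.06,-0.1],
  [0,0,0,0,0,-0.1,-0.1],
  [0,0,0,0,0,-0.13,-0.1],
  [0,0,0,0,0,-0.13,-0.1],
])

```text
time_s: 14.65
tcp_pos: [0.513, -0.1438, 0.223]
eef_rot: [[-0.815, -0.07, 0.575], [-0.057, 0.998, 0.04], [-0.577, -0.0, -0.817]]
contact_force: [0.7, -0.3, -0.6]
width: 0.0391
```

Run:
```python
from pre import *
s=state(); rel(s); shot('wrist','w12',['lens_arm','flange_face','switch_tip']); shot('scene','s12',['lens_arm','switch_tip','barrel'])
```

```text
t 14.65 tcp [ 0.513  -0.1438  0.223 ] F [ 0.7 -0.3 -0.6] w 0.0391
[[-0.815, -0.0696, 0.5753], [-0.0569, 0.9976, 0.04], [-0.5767, -0.0001, -0.8169]]
q [-0.1  -0.33  0.38  2.25 -0.15  0.63  2.03]
grip in barrel frame mm (x-42,y,z): [ 1.2000e-01 -1.6100e+00  1.3156e+02] rot err [-0.01  0.22 -0.  ] F barrel [ 0.2 -0.3 -0.8] tau [ 0.05  0.72 -0.07]
wrist lens_arm [([0.5831, -0.1392, 0.1297], 0.74), ([0.5098, -0.1007, 0.0018], 0.5)]
wrist flange_face [([0.5431, -0.14, 0.107], 0.73)]
wrist switch_tip [([0.502, -0.0407, 0.0833], 0.93), ([0.5453, -0.1403, 0.1045], 0.52)]
scene lens_arm [([0.5775, -0.1391, 0.1257], 0.66)]
scene switch_tip [([0.5049, -0.0406, 0.0854], 0.63)]
scene barrel [([0.5422, -0.139, 0.1045], 0.62)]
```

View pics/w12.png

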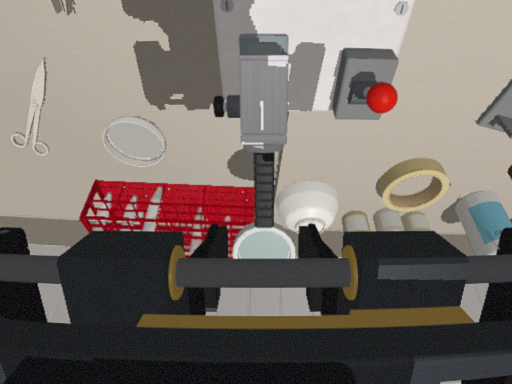

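View pics/s12.png

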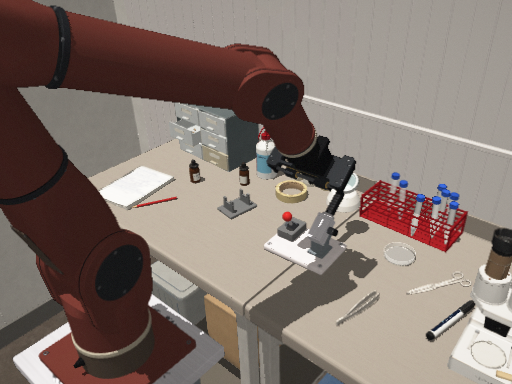

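Run:
```python
from pre import *
X=cloud('w12')-M-[0,0,-.0016]
B=np.stack([X@x,X@y,X@z],-1)
m=(np.abs(B[...,1])<.034)&(np.abs(B[...,2])<.03); P=B[m]
for k in np.arange(-.02,.13,.003):
    q=(P[:,0]>k)&(P[:,0]<k+.003)&(P[:,2]>-.012)
    if q.sum()>5: print(round(k*1e3+1.5,1),q.sum(),np.round(1e3*np.array([P[q,1].min(),P[q,1].max(),P[q,2].max(),np.median(P[q,2])]),1))
g=(P[:,0]>.015)&(P[:,0]<.07)&(np.abs(P[:,1])<.007)&(P[:,2]>.005)
A=P[g];c=np.linalg.lstsq(np.c_[A[:,:2],np.ones(len(A))],A[:,2],rcond=None)[0]; print('grip top slope x,y deg',np.degrees(c[:2]),c[2])
```

```text
-18.5 183 [-19.5  17.5  20.5  19. ]
-15.5 142 [-19.6  17.5  21.   19.2]
-12.5 187 [-19.7  17.5  20.5  19.2]
-9.5 182 [-19.7  17.7  20.8  18.7]
-6.5 184 [-19.8  17.7  20.8  19.2]
-3.5 151 [-19.8  17.7  21.   19.2]
-0.5 131 [-19.9  17.7  20.5  18.9]
2.5 130 [-16.6  15.5  17.1  12.8]
5.5 127 [-16.6  15.5  16.8  13.3]
8.5 58 [-13.8  12.6  14.7   9.1]
11.5 67 [-8.8  7.5 11.7  9.3]
14.5 71 [-8.8  7.6 10.4  8.9]
17.5 67 [-8.8  7.6 10.9  9.3]
20.5 71 [-8.9  7.6 10.5  9.3]
23.5 62 [-8.9  7.7 10.4  8.7]
26.5 72 [-8.9  7.7 10.5  8.9]
29.5 62 [-8.9  7.7 10.   8.3]
32.5 65 [-9.   7.8  9.9  8. ]
35.5 64 [-9.   7.7 10.1  8.8]
38.5 72 [-9.   7.8  9.7  8. ]
41.5 64 [-9.   7.8  9.3  8.1]
44.5 59 [-9.   7.9  9.1  8. ]
47.5 60 [-9.1  8.   9.3  7.5]
50.5 71 [-9.1  7.9  9.3  7.9]
53.5 58 [-9.2  8.   8.9  7.5]
56.5 63 [-9.2  8.   8.4  7.1]
59.5 69 [-9.2  8.   9.5  7.5]
62.5 55 [-9.3  8.1  8.8  6.9]
65.5 64 [-9.3  8.2  8.4  6.9]
68.5 56 [-9.2  8.   8.8  7.3]
71.5 59 [-9.3  8.2  8.1  6.4]
74.5 59 [-9.3  8.2  7.8  6.2]
77.5 45 [-9.3  8.2  7.4  5.8]
80.5 106 [-15.6  14.5   5.1   0.8]
83.5 132 [-19.5  18.5   3.1   1.3]
86.5 132 [-22.8  21.8   2.7  -1.1]
89.5 154 [-25.6  24.7   3.2  -2.2]
92.5 164 [-27.6  26.1   3.4  -2. ]
95.5 158 [-28.7  27.5   3.3  -2.2]
98.5 170 [-30.   28.8   2.5  -2.3]
101.5 171 [-29.9  28.9   1.9  -2.6]
104.5 168 [-31.2  30.    1.8  -2.9]
107.5 172 [-31.2  30.    1.3  -3.1]
110.5 170 [-31.2  30.1   1.9  -3.3]
113.5 93 [-25.6  24.5  -2.2  -3.7]
grip top slope x,y deg [-2.60878539 -1.38140171] 0.010024387203058746
```

The arm sits home: flange at 1–7 mm along the barrel axis against a mouth measured at about 0.5, and lens centre at about 108 mm, as expected. Next, the switch.

```bash
cat > sw.py <<'E'
from pre import *
bx=np.array([np.cos(yaw),np.sin(yaw),0]); by=np.array([-np.sin(yaw),np.cos(yaw),0])
Rd=np.stack([by,bx,np.array([0,0,-1.])],1)
ball=np.array([.503,-.0425,.084])
def go(s,p): R=s['eef_rot']; print('rotvec',np.round(Ro.from_matrix(R.T@Rd).as_rotvec(degrees=True),2),'shift',np.round(R.T@(p-s['tcp_pos']),4))
E
python3 - <<'E'
from sw import *
print(np.linalg.det(Rd)); s=state(); p=ball-bx*.05; p[2]=.22; print(p); go(s,p)
E
```

```text
0.9999999999999999
t 15.05 tcp [ 0.5126 -0.1428  0.2195] F [-0.6 -0.1  0.3] w 0.039
[[-0.8183, -0.071, 0.5703], [-0.058, 0.9975, 0.041], [-0.5718, 0.0004, -0.8204]]
q [-0.1  -0.33  0.38  2.25 -0.15  0.63  2.03]
[ 0.4531218  -0.04598782  0.22      ]
rotvec [27.35 27.28 87.02] shift [ 0.0428  0.1008 -0.0303]
```

Emit:
arm_command([
  [2.7,2.7,8.7,0.005,0.013,-0.005,-0.5],
  [5.5,5.5,17.4,0.01,0.025,-0.01,-1],
  [8.2,8.2,26.1,0.015,0.038,-0.015,-1],
  [10.9,10.9,34.8,0.02,0.05,-0.02,-1],
  [13.7,13.6,43.5,0.025,0.063,-0.025,-1],
  [16.4,16.4,52.2,0.03,0.075,-0.03,-1],
  [19.1,19.1,60.9,0.035,0.088,-0.03,-1],
  [21.9,21.8,69.6,0.0428,0.1,-0.03,-1],
])

```text
time_s: 16.05
tcp_pos: [0.4535, -0.0461, 0.2202]
eef_rot: [[-0.355, 0.928, 0.113], [0.929, 0.364, -0.071], [-0.107, 0.08, -0.991]]
contact_force: [0.3, 0.1, 1.1]
width: 0.0006
```

Run:
```python
from sw import *
s=state(); p=ball-bx*.05; p[2]=.15; go(s,p)
```

```text
t 16.05 tcp [ 0.4535 -0.0461  0.2202] F [0.3 0.1 1.1] w 0.0006
[[-0.3552, 0.928, 0.1128], [0.9287, 0.364, -0.0709], [-0.1068, 0.0796, -0.9911]]
q [ 0.21 -0.14 -0.24  1.99  0.04  1.18  0.32]
rotvec [ 5.46  5.41 17.15] shift [ 0.0078 -0.0059  0.0695]
```

Emit:
arm_command([
  [2.7,2.7,8.6,0.003,-0.002,0.02,-1],
  [5.5,5.4,17.2,0.006,-0.004,0.05,-1],
  [5.5,5.4,17.2,0.0078,-0.0059,0.0695,-1],
  [5.5,5.4,17.2,0.0078,-0.0059,0.0695,-1],
  [5.5,5.4,17.2,0.0078,-0.0059,0.0695,-1],
])

```text
time_s: 16.68
tcp_pos: [0.4535, -0.0467, 0.151]
eef_rot: [[-0.074, 0.997, 0.002], [0.997, 0.074, -0.002], [-0.002, 0.002, -1.0]]
contact_force: [0.3, -0.5, 0.3]
width: 0.0005
```

Run:
```python
from sw import *
s=state(); p=ball-bx*.05; p[2]=.072; go(s,p); shot('wrist','w13',['switch_tip']); shot('scene','s13')
X=cloud('w13'); z0=np.load('pics/w13.npz')['im'].astype(int); m=(z0[...,2]>150)&(z0[...,1]<80)&(z0[...,0]<80)&(np.linalg.norm(X-ball,axis=2)<.03)
if m.sum(): P=X[m]; print(m.sum(),P.mean(0),P.min(0),P.max(0))
```

```text
t 16.68 tcp [ 0.4535 -0.0467  0.151 ] F [ 0.3 -0.5  0.3] w 0.0005
[[-0.0736, 0.9973, 0.002], [0.9973, 0.0736, -0.0017], [-0.0019, 0.0019, -1.0]]
q [ 0.24  0.   -0.23  2.    0.    1.14  0.08]
rotvec [0.11 0.11 0.22] shift [ 0.0009 -0.0005  0.079 ]
wrist switch_tip [([0.5009, -0.0438, 0.0848], 0.83)]
582 [ 0.5038531  -0.04019068  0.09336827] [ 0.49387008 -0.05202061  0.08645428] [ 0.51423656 -0.03103174  0.09753123]
```

View pics/w13.png

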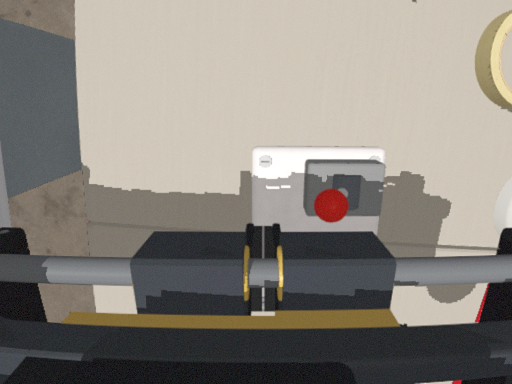

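View pics/s13.png

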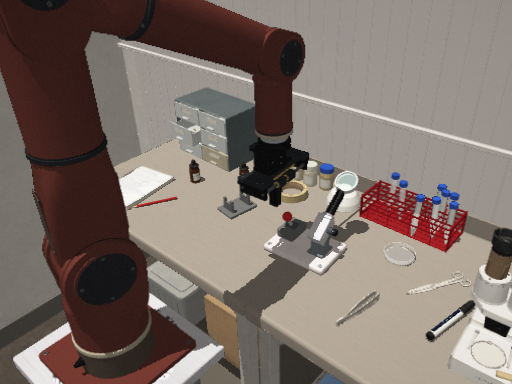

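The ball is confirmed at about (0.503, -0.042). I descend behind it and push along the base's +x.

Emit:
arm_command([
  [0,0,0,0.002,0,0.04,-1],
  [0,0,0,0.002,0,0.079,-1],
  [0,0,0,0.002,0,0.079,-1],
  [0,0,0,0.002,0.01,0.079,-1],
  [0,0,0,0.002,0.022,0.079,-1],
  [0,0,0,0.002,0.034,0.077,-1],
  [0,0,0,0.002,0.046,0.076,-1],
  [0,0,0,0.002,0.058,0.077,-1],
])

```text
time_s: 17.82
tcp_pos: [0.5121, -0.0408, 0.0738]
eef_rot: [[-0.073, 0.997, 0.002], [0.997, 0.073, -0.002], [-0.002, 0.002, -1.0]]
contact_force: [-1.6, 0.5, 1.7]
width: 0.0002
```

Emit:
arm_command([
  [0,0,0,0,0.004,0.001,-1],
  [0,0,0,0,0.008,0.001,-1],
  [0,0,0,0,0.012,0.001,-1],
  [0,0,0,0,0.012,0.001,-1],
])

```text
time_s: 18.32
tcp_pos: [0.5231, -0.04, 0.0724]
eef_rot: [[-0.073, 0.997, 0.002], [0.997, 0.073, -0.002], [-0.002, 0.001, -1.0]]
contact_force: [-0.8, 0.5, -0.5]
width: 0.0007
```

Run:
```python
from sw import *
s=state(); print('tcp from ball_off along bx',(s['tcp_pos']-ball)@bx); shot('wrist','w14',['switch_tip']); shot('scene','s14',['switch_tip'])
```

```text
t 18.32 tcp [ 0.5231 -0.04    0.0724] F [-0.8  0.5 -0.5] w 0.0007
[[-0.0731, 0.9973, 0.0016], [0.9973, 0.0731, -0.0018], [-0.0019, 0.0015, -1.0]]
q [ 0.2   0.23 -0.24  1.93  0.07  0.99  0.01]
tcp from ball_off along bx 0.020274651211638038
wrist switch_tip []
scene switch_tip [([0.5779, -0.1369, 0.1242], 0.6), ([0.5418, -0.039, 0.0895], 0.52)]
```

View pics/w14.png

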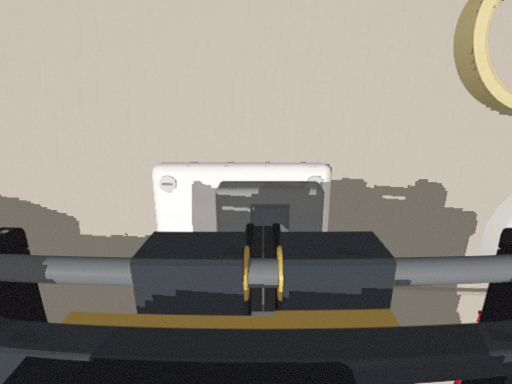

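The ball is now at about 0.542 and the fingertip is thinner than assumed, so I push on until the stop shows.

Emit:
arm_command([
  [0,0,0,0,0.004,0,-1],
  [0,0,0,0,0.007,0,-1],
  [0,0,0,0,0.01,0,-1],
  [0,0,0,0,0.01,0,-1],
])

```text
time_s: 19.02
tcp_pos: [0.53, -0.0396, 0.0719]
eef_rot: [[-0.073, 0.997, -0.005], [0.997, 0.073, -0.002], [-0.002, -0.005, -1.0]]
contact_force: [-14.6, -0.4, 9.8]
width: 0.0004
```

Run:
```python
from sw import *
s=state(); print('tcp from ball_off along bx',(s['tcp_pos']-ball)@bx); shot('scene','s15',['switch_tip'])
```

```text
t 19.02 tcp [ 0.53   -0.0396  0.0719] F [-14.6  -0.4   9.8] w 0.0004
[[-0.0726, 0.9973, -0.0053], [0.9974, 0.0726, -0.0023], [-0.0019, -0.0054, -1.0]]
q [ 0.2   0.25 -0.23  1.91  0.07  1.    0.  ]
tcp from ball_off along bx 0.02709884299908416
scene switch_tip [([0.514, -0.1023, 0.0], 0.69), ([0.5485, -0.0371, 0.0882], 0.39)]
```

A 15 N stop, so I back off, rise and check.

Emit:
arm_command([
  [0,0,0,0,-0.01,0,-1],
  [0,0,0,0,-0.035,0,-1],
  [0,0,0,0,-0.05,-0.03,-1],
  [0,0,0,0,-0.06,-0.08,-1],
  [0,0,0,0,-0.07,-0.14,-1],
  [0,0,0,0,-0.07,-0.18,-1],
  [0,0,0,0,-0.07,-0.18,-1],
  [0,0,0,0,-0.07,-0.18,-1],
])

```text
time_s: 20.12
tcp_pos: [0.4628, -0.044, 0.2519]
eef_rot: [[-0.073, 0.997, 0.002], [0.997, 0.073, -0.002], [-0.002, 0.001, -1.0]]
contact_force: [-0.2, 0.7, -0.7]
width: 0.0006
```

Run:
```python
from sw import *
s=state(); shot('wrist','w16',['switch_tip']); shot('scene','s16',['switch_tip','lens_arm','flange_face','petri_dish','tape','dropper_bottle'])
X=cloud('w16'); z0=np.load('pics/w16.npz')['im'].astype(int); m=(z0[...,2]>120)&(z0[...,1]<70)&(z0[...,0]<70)&(np.linalg.norm(X-ball-.05*bx,axis=2)<.05)
if m.sum(): P=X[m]; print(m.sum(),P.mean(0),P.min(0),P.max(0), (P.mean(0)-ball)@bx)
```

```text
t 20.12 tcp [ 0.4628 -0.044   0.2519] F [-0.2  0.7 -0.7] w 0.0006
[[-0.073, 0.9973, 0.0016], [0.9973, 0.073, -0.0019], [-0.002, 0.0015, -1.0]]
q [ 0.24 -0.05 -0.23  1.84 -0.01  1.35  0.08]
wrist switch_tip [([0.5488, -0.0397, 0.086], 0.56)]
scene switch_tip [([0.5494, -0.0376, 0.0862], 0.43), ([0.6443, -0.3021, -0.0015], 0.34)]
scene lens_arm [([0.5785, -0.139, 0.1239], 0.87)]
scene flange_face [([0.5455, -0.1413, 0.1042], 0.78), ([0.6447, -0.3018, 0.0009], 0.45)]
scene petri_dish [([0.6424, -0.3029, -0.0018], 0.59)]
scene tape [([0.6947, 0.0912, 0.0003], 0.95)]
scene dropper_bottle [([0.5696, 0.3927, -0.0033], 0.6)]
439 [ 0.54853932 -0.03787145  0.09065588] [ 0.5378225  -0.05062885  0.04060976] [ 0.5614039  -0.02713455  0.09641761] 0.04575125894847397
```

View pics/w16.png

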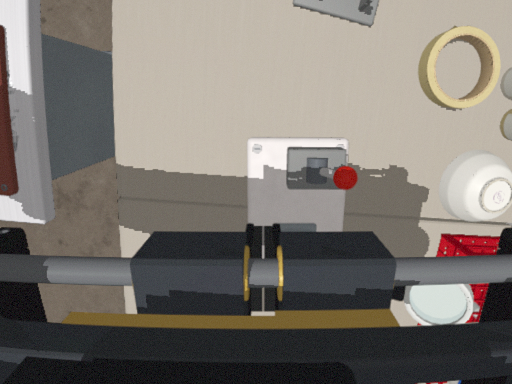

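View pics/s16.png

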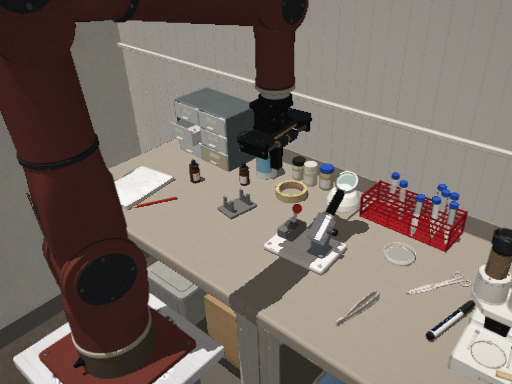

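Both pictures show the ball on the far side, at (344,177) in the wrist view and (297,209) in the scene view. I'll fit a sphere for the exact ball position and take more checks.

Run:
```python
from sw import *
from scipy.optimize import least_squares
for n,c0 in (('w13',ball),('w16',ball+.047*bx)):
    X=cloud(n); im=np.load(f'pics/{n}.npz')['im'].astype(int)
    m=(im[...,2]>90)&(im[...,1]<.5*im[...,2])&(im[...,0]<.5*im[...,2])&(np.linalg.norm(X-c0,axis=2)<.018); m=cv2.erode(m.astype(np.uint8),np.ones((3,3)))>0
    P=X[m]; r=least_squares(lambda c:np.linalg.norm(P-c,axis=1)-.013,c0,loss='soft_l1',f_scale=.001).x
    print(n,m.sum(),np.round(r,4),'along bx',(r-ball)@bx, 'angle',np.arcsin(np.clip((r-ball)@bx-.024,-.05,.05)/.05)+.5)
im,_=read_camera('scene'); cv2.imwrite('pics/crop16.png',cv2.resize(im[180:280,250:370],None,fx=6,fy=6,interpolation=cv2.INTER_CUBIC))
```

```text
w13 719 [ 0.5049 -0.0435  0.0832] along bx 0.001800078163631467 angle 0.03994383090015674
w16 334 [ 0.5512 -0.0402  0.0823] along bx 0.04820649033874859 angle 1.0053683828716395
```

View pics/crop16.png

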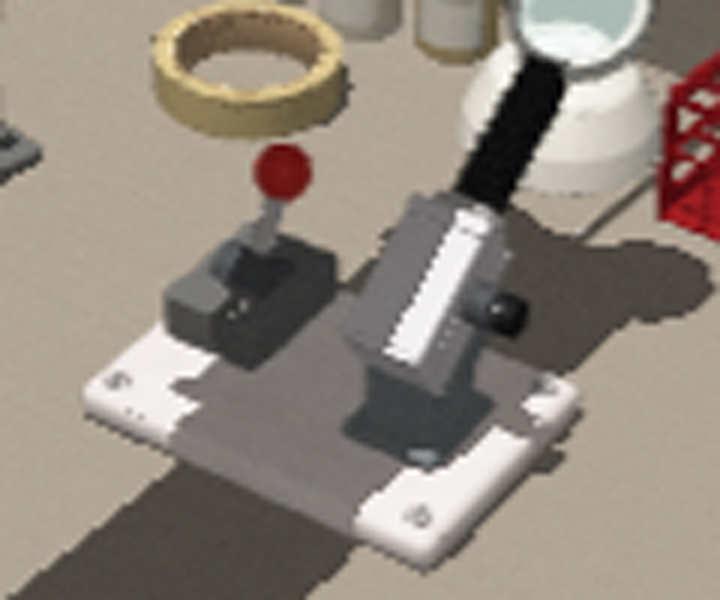

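Run:
```python
import cv2
im=cv2.imread('pics/w12.png'); cv2.imwrite('pics/crop12.png',cv2.resize(im[30:200,200:320],None,fx=5,fy=3.5,interpolation=cv2.INTER_CUBIC))
```

```text
(no output)
```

View pics/crop12.png

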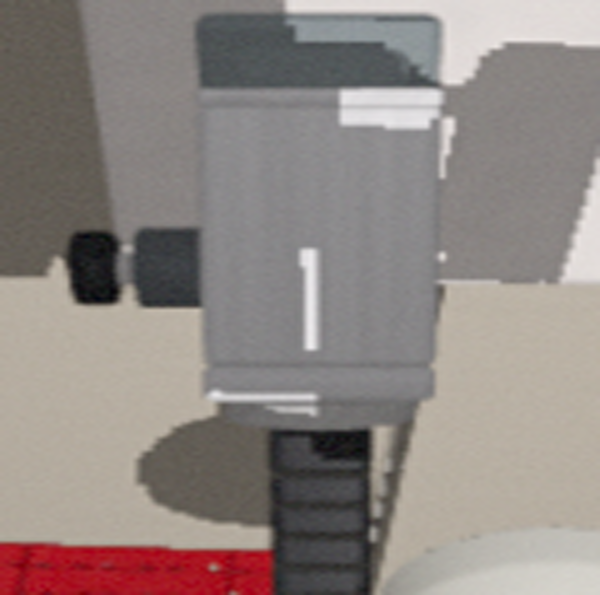

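The flange sits against the mouth with no visible gap. I'll give the switch one more confirming push slightly higher, since the sphere fit was only good to about 1–2 mm.

Emit:
arm_command([
  [0,0,0,0,0,0.06,-1],
  [0,0,0,0,0.01,0.12,-1],
  [0,0,0,0,0.02,0.172,-1],
  [0,0,0,0,0.04,0.172,-1],
  [0,0,0,0,0.058,0.172,-1],
  [0,0,0,0,0.068,0.172,-1],
  [0,0,0,0,0.073,0.172,-1],
  [0,0,0,0,0.073,0.172,-1],
])

```text
time_s: 21.62
tcp_pos: [0.5303, -0.0394, 0.0795]
eef_rot: [[-0.073, 0.997, -0.011], [0.997, 0.072, -0.002], [-0.002, -0.011, -1.0]]
contact_force: [-23.4, -1.3, 15.6]
width: 0.0008
```

The same stop at x = 0.530 with 23 N, so the lever is at its end. Retreating.

Emit:
arm_command([
  [0,0,0,0,-0.015,0,-1],
  [0,0,0,0,-0.04,0,-1],
  [0,0,0,0,-0.055,-0.03,-1],
  [0,0,0,0,-0.065,-0.08,-1],
  [0,0,0,0,-0.07,-0.14,-1],
  [0,0,0,0,-0.07,-0.18,-1],
  [0,0,0,0,-0.07,-0.18,-1],
  [0,0,0,0,-0.07,-0.18,-1],
])

```text
time_s: 22.62
tcp_pos: [0.4654, -0.0439, 0.2598]
eef_rot: [[-0.073, 0.997, 0.001], [0.997, 0.073, -0.002], [-0.002, 0.001, -1.0]]
contact_force: [1.0, -0.6, 0.3]
width: 0.0005
```

Run:
```python
from sw import *
from scipy.optimize import least_squares
s=state(); shot('wrist','w18'); shot('scene','s18',['lens_arm','flange_face'])
c0=ball+.047*bx; X=cloud('w18'); im=np.load('pics/w18.npz')['im'].astype(int)
m=(im[...,2]>90)&(im[...,1]<.5*im[...,2])&(im[...,0]<.5*im[...,2])&(np.linalg.norm(X-c0,axis=2)<.018); m=cv2.erode(m.astype(np.uint8),np.ones((3,3)))>0
P=X[m]; r=least_squares(lambda c:np.linalg.norm(P-c,axis=1)-.013,c0,loss='soft_l1',f_scale=.001).x; print(r,(r-ball)@bx)
im=cv2.imread('pics/s18.png'); cv2.imwrite('pics/crop18.png',cv2.resize(im[160:280,230:370],None,fx=5,fy=5,interpolation=cv2.INTER_CUBIC))
```

```text
t 22.62 tcp [ 0.4654 -0.0439  0.2598] F [ 1.  -0.6  0.3] w 0.0005
[[-0.0728, 0.9973, 0.0012], [0.9973, 0.0728, -0.0019], [-0.002, 0.001, -1.0]]
q [ 0.24 -0.05 -0.24  1.82 -0.01  1.37  0.08]
scene lens_arm [([0.5775, -0.1362, 0.1261], 0.83)]
scene flange_face [([0.548, -0.1408, 0.1022], 0.81)]
[ 0.55107729 -0.04006426  0.08235283] 0.048130084701900555
```

View pics/crop18.png

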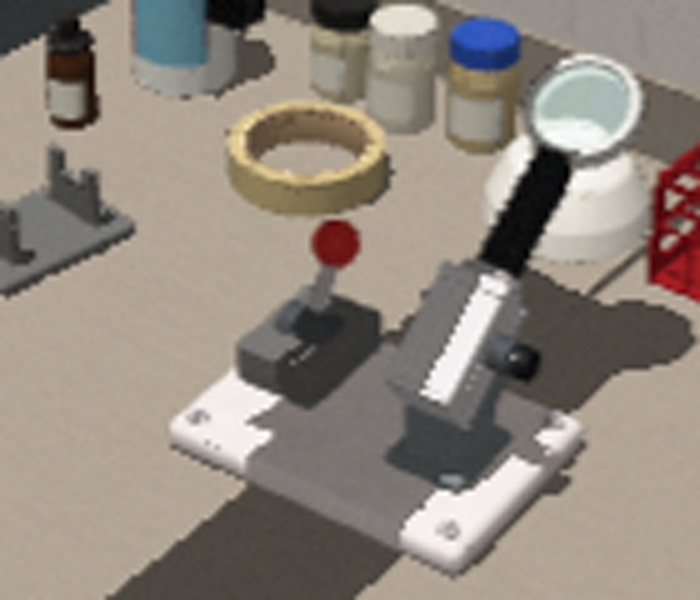

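The arm is in the barrel, the switch is over, the bystanders are undisturbed and the robot is clear. Handing in.

```bash
python3 -c "
from workcell import env
print(env.sign_off())"
```

```text
the job is handed in; nothing more can be done
None
```

I took the lens arm out of the rack, slid its rod into the sloping barrel until it stopped, let go, and then flipped the toggle switch on. I handed the job in at about 23 s with the gripper clear and reading no contact.

**Lens arm:**
- **Seating:** pushing further gave about 6 N of axial force and no more travel. The close-up shows the flange against the mouth with no visible gap, to within about 1 mm. The lens centre measured about 108 mm from the mouth, as expected.
- **Plunger:** its joint can't be read. The side load built up as the rod passed the plunger and dropped away at the end, so I take it to have snapped into the groove.
- **Droop and roll:** after release, the depth fit showed the arm drooping about 2.6° along its length, more than the roughly 1.5° the bore's play should allow. It also showed about 1.4° of roll. Both fits are noisy. I took the droop for play in the bore and did not try to correct either.

**Switch:** two pushes stopped at the same point, with about 15 N and then 23 N. The ball ended about 48 mm from its assumed off position. Against the fitted off position the swing is 46.4 mm, a 1–2 mm disagreement that is within the fit's error.

**Bystanders:** the tape and dropper bottle look untouched in the last pictures. The dish was last seen in place just before the second switch push. I did not compare their exact positions with the start.

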